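# Fetch the setting anvil from behind the tools

### The arm

A 6-joint arm with a two-finger parallel gripper is mounted at the origin on the work surface. World frame = base frame: x ahead of the robot, y to its left, z up, the work surface at z = 0. Lengths are in m, angles in rad, forces in N, time in s.
With the tool pointing down it reaches from about 0.425 to 0.95 m from the base axis. Payload 3.5 kg.
Tool frame: the origin (TCP) lies between the finger pads; the fingertips stand 22 mm ahead of it and the grasp point (between the pads) lies 3 mm ahead of it (ctrl.nose_length is the z of the fingertips in the tool frame, in m); z points along the fingers, y is the line along which they close (so a half turn about z gives the same grasp; the last joint's range is limited). The gripper opens to 85 mm and grips with 20 to 120 N. Pads are 22 mm wide; open, the fingers measure 114 mm over their backs; the gripper's body (76 mm by 85 mm) begins 54 mm behind the grasp point. The pads swing forward as they close: fully open they stand 13 mm farther back than shut.
Start: joints at [1.041, 0.286, 1.577, -0, 1.279, -0.15], TCP at [0.25, 0.627, 0.221] pointing down, gripper open.
Joint ranges: [-2.77, 2.77], [-0.9, 2.22], [0.21, 2.48], [-1.53, 4.67], [0.24, 2.81], [-2.84, 2.84]. Speed limits (rad/s): [2.79, 2.79, 3.14, 3.14, 3.14, 3.14].

### API

Orientations are given as a unit quaternion [x, y, z, w].
In Python, from plant import ctrl gives the robot as it stands. The module is installed in compiled form; this text tells all that it offers.
- The arm moves only by the tool send_rows, never from a script. Its argument "rows" is text: rows parted by semicolons, each of 7 numbers parted by spaces: the turn, a rotation vector about the tool's x, y, z in degrees, then the shift along the tool's x, y, z in mm, then the opening, from -1 (shut) to 1 (fully open). A call has 1 to 8 rows; each row is the pose to reach, as a shift and turn from the pose commanded when the call began, along the tool's axes at that moment; what a row does not reach only later rows make up. A row lasts 1/8 s, in which the tool goes at most 62.5 mm and 10.7 degrees, less where a joint would pass 70% of its speed; a pose out of reach is approached as far as the arm can. A call with a gripper value outside its range is refused whole. The fingers move at their own pace and stop on an object; "grip_force" is the grip in N (left out, the last holds). Time passes only in rows, so rows that repeat a pose let the fingers close. It gives the time, the measured TCP pose, the force, the opening and the grip force at its end, in the units of the state.
- ctrl.get_state(): the state, without advancing time (a new reading comes with each control period).
- ctrl.read_camera(name): name is "scene" or "top"; returns a dict with "color" (384x512x3 uint8, red, green, blue), "fx", "fy", "cx", "cy" (pixels), "D" ([k1, k2, p1, p2, k3] as OpenCV has them; the pictures are not rectified), "extrinsics" (4x4, takes a point from world to camera coordinates). Camera axes: x right, y down, z forward; pixel columns grow to the right and rows downward; lengths in m; the calibration is good to about 2 mm. A picture is of the moment at which its call begins. There is no depth.
- ctrl.sign_off(): hands the job in; it is judged then, once.
Trained networks look in a picture, given as the dict that the camera call returned (one of the last four; its "shot" number tells which), for a name from the list of things; names that differ only in an ending like _2 or _b are one class to them, and where a whole thing is asked for, a point or a joint stands for the part that bears it (a point fixed in the world has none). Each returns a list of dicts, best first, with "p" (0 to 1); they miss things now and then, are a little off and sometimes report something else, mostly with a low value. They report only what shows in the picture. A call takes as long as a camera call.
- ctrl.look_for(picture, target): "position" ([x, y, z] in m, in the coordinates of the camera as it stood for that picture, good to about 4 mm: the middle of the surface that is visible of it).
The state is a dict: "time": time; "qpos": joint angles; "dq": joint speeds; "joint_efforts": joint torques, N m; "eef_pos": TCP position; "tcp_rot": TCP orientation; "contact_force": force on the tool from outside, world axes, zero at the start; "wrist_torque": the same for the moment, N m; "opening": opening from 0.0 (shut) to 1.0 (fully open); "finger_force": force on a finger pad.
Only numpy, scipy, OpenCV 4.12 (cv2) and the standard library are available. Lean on these libraries where they do the work, as an engineer would, in place of code of your own. Each camera call takes 0.05 s, during which the arm holds its last target. There are 200 camera calls.

### The job

Get the small steel setting anvil ready on the stone slab: first clear the tool cup, the wooden weight and the maul that crowd it onto the cork mat, all three standing upright and the anvil left where it is, then set the anvil down in the middle of the round leather pad on the slab. Only after that, put the cup, the weight and the maul each back upright on the very spot of the storage board where it stood at the start; keep everything from toppling and do not disturb the glass jar.

Things in the scene. Friction and masses are not known exactly. Their poses are not given: they have to be found in the camera images.
- cup: Round brown leather cup packed with steel punches (one rigid piece, 0.21 to 0.37 kg), 58 mm in diameter, its rim 90 mm high, the punches reaching 118 mm. Origin: centre of its underside, z up. Grip it round the leather, 60 to 85 mm up. At the start it stands on one of the three large dark round leather spots of the storage board.
- weight: Dark wooden pressing weight: pyramid with 60 mm square base, 40 mm wide at its top 92 mm up, and a round brass knob, 22 mm in diameter from 104 to 122 mm height (whole height 124 mm). 0.33 to 0.59 kg. Origin: centre of its underside, z up. The sides slope: lift it by the knob. Stands on another of the three large spots. Its yaw is free.
- maul: Leatherworker's maul standing on its head: white plastic cylinder 60 mm in diameter and 75 mm high, with an upright round wooden handle 26 mm in diameter from 75 to 175 mm height. 0.30 to 0.52 kg. Origin: centre of the head's underside, z up along the handle. Stands on another of the three large spots.
- anvil: Rivet-setting anvil: plain steel puck 38 mm high, 52 mm in diameter at its foot (lowest 7 mm) and 48 mm above, with a small dimple on top, 0.36 to 0.62 kg. Origin: centre of its underside, z up. Stands on the small dark spot of the board, between and behind cup, weight and maul, with about 8 to 15 mm to each of them.
- board: Fixed light-wood storage board, 200 (x) by 240 mm (y), 12 mm thick, with a rail 40 mm high and 14 mm thick along its far edge (x = +104 mm). Origin: centre of its underside, x away from the robot at yaw 0. Flat dark round spots on it: 68 mm across at (-45, 0), (22, 67), (22, -67) mm for cup, weight and maul (which stands where differs), 54 mm at (22, 0) for the anvil.
- mat: Fixed cork mat, 300 mm (x) by 170 mm (y), 4 mm thick: the side area, empty at the start, to the left or right of the board. Origin: centre of its underside, x along its length. A thing stands on it when the centre of its underside is over the mat.
- slab: Fixed grey stone slab, 290 mm (x) by 170 mm (y), 30 mm high, on the other side of the board. Origin: centre of its underside. Besides the pad it carries a steel stamp and a lump of wax (up to 16 mm high) towards its far end (+x); they may stay.
- pad: Round brown leather pad 84 mm in diameter, 3 mm thick, fixed on the slab: the anvil's target. Origin: centre of its underside, 30 mm above the table; the anvil stands 33 mm above the table.
- jar: Closed amber glass jar with brass lid, a bystander, 48 mm in diameter, 75 mm high, standing on the table between robot and board. Origin: centre of its underside. Other low bystanders (flat round tin, steel rule, up to 20 mm high) lie near it.

How it is judged:
On the way, in this order (a step that is already met when the one before it is completed fails the run):
1. cup, weight and maul all stand upright and released on the cork mat, while the anvil still stands where it stood (within 20 mm) (x of cup in the frame of mat between -0.15 and 0.15 m and y of cup in the frame of mat between -0.085 and 0.085 m and z of cup in the frame of mat between -0.002 and 0.01 m and linear speed of each of cup, weight, maul below 0.03 m/s and angle between each of cup, weight, maul's own z axis and vertical below 0.12 rad and x of weight in the frame of mat between -0.15 and 0.15 m and y of weight in the frame of mat between -0.085 and 0.085 m and z of weight in the frame of mat between -0.002 and 0.01 m and x of maul in the frame of mat between -0.15 and 0.15 m and y of maul in the frame of mat between -0.085 and 0.085 m and z of maul in the frame of mat between -0.002 and 0.01 m and contact force between the fingers and cup below 0.1 N and contact force between the fingers and weight below 0.1 N and contact force between the fingers and maul below 0.1 N and distance of anvil from where it was at the start of the episode below 0.02 m), for 0.2 s.
2. the anvil stands released on the round pad, within 12 mm of its centre, the other three still on the mat (horizontal distance between anvil and pad below 0.012 m and z of anvil in the frame of pad between -0.002 and 0.008 m and linear speed of each of anvil, cup, weight, maul below 0.03 m/s and angle between each of anvil, cup, weight, maul's own z axis and vertical below 0.12 rad and contact force between the fingers and anvil below 0.1 N and x of cup in the frame of mat between -0.15 and 0.15 m and y of cup in the frame of mat between -0.085 and 0.085 m and z of cup in the frame of mat between -0.002 and 0.01 m and x of weight in the frame of mat between -0.15 and 0.15 m and y of weight in the frame of mat between -0.085 and 0.085 m and z of weight in the frame of mat between -0.002 and 0.01 m and x of maul in the frame of mat between -0.15 and 0.15 m and y of maul in the frame of mat between -0.085 and 0.085 m and z of maul in the frame of mat between -0.002 and 0.01 m), for 0.2 s.
At the end, for the whole second after the job is handed in: The anvil stands upright on the leather pad, its centre within 12 mm of the pad's; cup, weight and maul each stand upright within 15 mm of where they stood at the start; all released and at rest (horizontal distance between anvil and pad below 0.012 m and z of anvil in the frame of pad between -0.002 and 0.008 m and linear speed of each of anvil, cup, weight, maul below 0.03 m/s and angle between each of anvil, cup, weight, maul's own z axis and vertical below 0.12 rad and contact force between the fingers and anvil below 0.1 N and distance of each of cup, weight, maul from where it was at the start of the episode below 0.015 m); the robot touches nothing.
It fails at once if cup, weight, maul or anvil topples (leans more than 0.5 rad) (angle between any of cup, weight, maul, anvil's own z axis and vertical above 0.5 rad).
It fails at once if the glass jar is knocked or moved (more than 25 mm) (distance of jar from where it was at the start of the episode above 0.025 m).
It also fails if it takes over 149 s, if anything falls off the work surface, if the arm or the gripper's body presses on something with over 40 N, if the wrist force passes 120 N, or if a joint passes its speed limit or range.

## Working session

There is one attempt and no reset: what is moved stays moved. The work goes in short steps, Python scripts to look and compute and a tool call to move; the robot and the scene stay as the last step left them, time stands still between calls to the robot, and variables do not carry over. Pictures are saved under pics/ and viewed, at most 14 in all, crops included, and the job is handed in when it is done.

Besides the shell and the picture viewer there is one more tool, called after "Request:" as name(argument=value, ...) on one line, values as JSON. send_rows: Moves the arm, as the interface text tells. Its arguments: {"type":"object","properties":{"rows":{"type":"string"},"grip_force":{"type":"number"}},"required":["rows"]}

```bash
mkdir -p pics; cat > h.py <<'E'
import numpy as np, cv2
from scipy.spatial.transform import Rotation as R
from plant import ctrl
def world(pic,p):
    E=np.array(pic["extrinsics"]); return np.linalg.inv(E)@np.r_[p,1]
def save(pic,n): cv2.imwrite("pics/"+n+".png",cv2.cvtColor(pic["color"],cv2.COLOR_RGB2BGR))
def K(pic): return np.array([[pic["fx"],0,pic["cx"]],[0,pic["fy"],pic["cy"]],[0,0,1.]])
def pix2w(pic,uv,z):
    E=np.array(pic["extrinsics"]); u=cv2.undistortPoints(np.array([[uv]],float),K(pic),np.array(pic["D"],float))[0,0]
    d=E[:3,:3].T@np.r_[u,1]; c=-E[:3,:3].T@E[:3,3]; return c+d*(z-c[2])/d[2]
def w2pix(pic,p):
    E=np.array(pic["extrinsics"]); return cv2.projectPoints(np.array([p],float),cv2.Rodrigues(E[:3,:3])[0],E[:3,3],K(pic),np.array(pic["D"],float))[0][0,0]
def looks(pic,names):
    for n in names:
        for r in ctrl.look_for(pic,n)[:2]: print(n,round(r["p"],2),np.round(world(pic,r["position"])[:3],4))
E
python3 - <<'E'
from h import *
s=ctrl.get_state(); print(s["eef_pos"],s["tcp_rot"],s["opening"],ctrl.nose_length)
for c in("scene","top"):
    p=ctrl.read_camera(c); save(p,c+"0"); E=np.array(p["extrinsics"]); print(c,p["fx"],-E[:3,:3].T@E[:3,3],E[:3,:3].tolist())
    looks(p,["cup","weight","maul","anvil","board","mat","slab","pad","jar"])
E
```

```text
[0.24987767 0.62633163 0.21983904] [ 1.88753518e-01  9.82023809e-01 -1.09202179e-03 -3.94425103e-04] 0.999197517267043 0.022
scene 409.13346777582905 [0.83182505 0.59253796 0.6292873 ] [[-0.8918573063075741, 0.4522926805565122, -0.004677210793030648], [0.30506583326970793, 0.5938477944730434, -0.7444995865485491], [-0.3339541623595316, -0.6654142530142457, -0.6676065378111848]]
cup 0.87 [0.5771 0.0231 0.0978]
weight 0.86 [0.6338 0.1041 0.0654]
maul 0.93 [ 0.6615 -0.0333  0.0892]
anvil 0.83 [0.6554 0.0291 0.052 ]
board 0.85 [0.6704 0.064  0.0159]
board 0.3 [0.4043 0.1199 0.0465]
mat 0.58 [ 0.4991 -0.3269  0.0011]
slab 0.65 [0.5375 0.3467 0.0312]
slab 0.55 [0.655  0.0279 0.0503]
pad 0.93 [0.5123 0.304  0.0312]
pad 0.55 [0.5407 0.3431 0.0322]
jar 0.98 [0.4017 0.117  0.0471]
top 497.47553104007136 [0.41633163 0.01376073 1.32234768] [[0.0256910477911739, -0.9996155854859077, 0.01042359424849562], [-0.9948387616473363, -0.026589377374901652, -0.09792263954167639], [0.09816215353885444, -0.007854060381784593, -0.9951394401530537]]
cup 0.65 [0.5725 0.0022 0.0986]
weight 0.58 [0.6172 0.0805 0.096 ]
maul 0.68 [ 0.6437 -0.0414  0.086 ]
maul 0.48 [0.3959 0.0989 0.0778]
anvil 0.57 [0.6386 0.0185 0.0496]
board 0.7 [0.6211 0.0229 0.0131]
board 0.57 [0.5719 0.0043 0.0996]
mat 0.68 [ 0.4944 -0.3181  0.0067]
slab 0.76 [0.5028 0.3259 0.0326]
pad 0.56 [0.5097 0.3003 0.0332]
jar 0.66 [0.3966 0.0983 0.076 ]
jar 0.36 [ 0.4956 -0.3201  0.0088]
```

View pics/scene0.png

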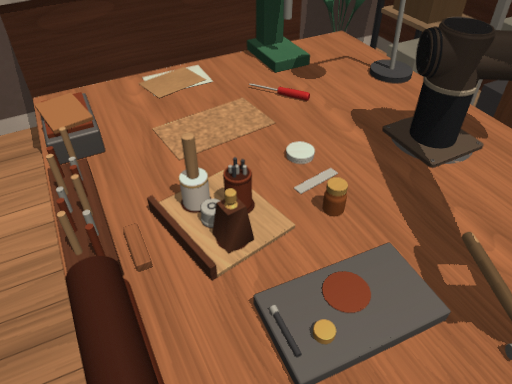

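```bash
python3 - <<'E'
import cv2
i=cv2.imread("pics/top0.png")
cv2.imwrite("pics/topc.png",cv2.resize(i[80:270,120:390],None,fx=2.95,fy=2.95,interpolation=cv2.INTER_CUBIC))
E
```

```text
(no output)
```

View pics/topc.png

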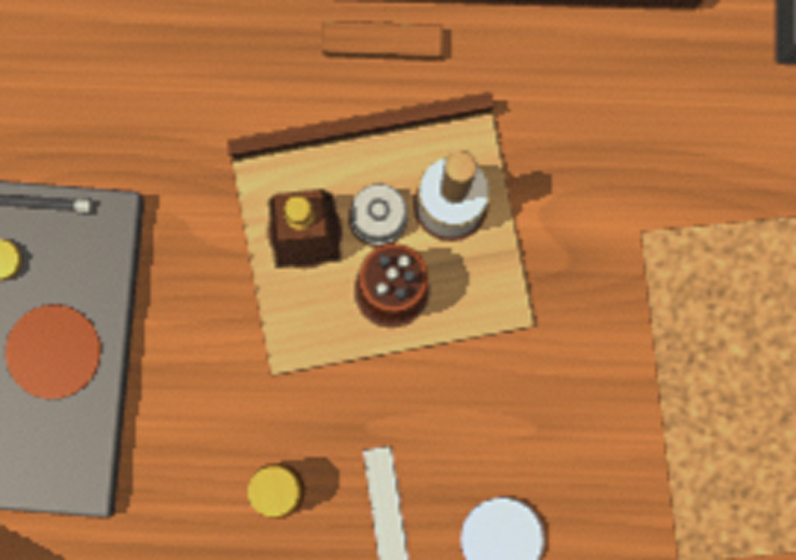

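View pics/top0.png

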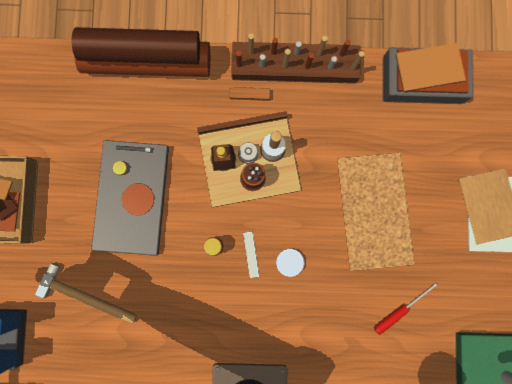

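The top view shows the board with the weight's knob at about (221,151), the anvil at (248,151) and the maul's handle at (276,136). The cup is at (253,176), the pad at (138,199), the mat to the right (338..413, 153..270) and the jar at (213,246). The scene view agrees: weight nearest the slab, maul nearest the mat, cup towards the robot.

```bash
python3 - <<'E'
from h import *
t=ctrl.read_camera("top"); s=ctrl.read_camera("scene")
c=lambda x,y:((x+.5)/2.95-.5+120,(y+.5)/2.95-.5+80)
P=dict(knob=(c(299,207),.135),cuprim=(c(393,280),.102),maulh=(c(461,163),.187),anvil=(c(379,210),.05),jar=(c(274,490),.075),pad=(c(53,352),.033),
 bNL=(c(272,375),.012),bNR=(c(533,325),.012),bFR=(c(494,110),.012),railL=(c(231,143),.052),railR=(c(492,96),.052),m1=((338,157),.004),m2=((400,153),.004),m3=((413,265),.004),m4=((349,270),.004))
for k,(uv,z) in P.items(): print(k,pix2w(t,uv,z)[:2].round(4))
print("scene")
for k,uv,z in [("knob",(231,195),.135),("maulh",(189,138),.187),("anvil",(211,207),.05),("pad",(347,291),.033),("jar",(337,185),.075),("bNL",(291,225),.012),("cuprim",(238,174),.102)]: print(k,pix2w(s,uv,z)[:2].round(4))
E
```

```text
knob [0.6275 0.0833]
cuprim [0.5736 0.0046]
maulh [ 0.6568 -0.0458]
anvil [0.6419 0.0181]
jar [0.3958 0.1002]
pad [0.5107 0.3011]
bNL [0.4968 0.1098]
bNR [ 0.5479 -0.1228]
bFR [ 0.7437 -0.084 ]
railL [0.6976 0.1498]
railR [ 0.7463 -0.079 ]
m1 [ 0.64   -0.2233]
m2 [ 0.6554 -0.3901]
m3 [ 0.358  -0.4233]
m4 [ 0.3407 -0.2549]
scene
knob [0.6295 0.0948]
maulh [ 0.6559 -0.0337]
anvil [0.6456 0.0234]
pad [0.5114 0.3043]
jar [0.3988 0.1063]
bNL [0.507  0.1104]
cuprim [0.5777 0.0112]
```

Request:
send_rows(rows="0 0 -7 -30 -20 -30 1;0 0 -14 -70 -50 -40 1;0 0 -21.8 -110 -80 -40 1;0 0 -21.8 -150 -110 -40 1;0 0 -21.8 -190 -145 -40 1;0 0 -21.8 -235 -180 -40 1;0 0 -21.8 -275 -210 -40 1;0 0 -21.8 -315 -240 -40 1", grip_force=60)

```text
time: 2.1
eef_pos: [0.4545, 0.2857, 0.2616]
tcp_rot: [-0.0, 1.0, 0.0, 0.0]
contact_force: [0.1, -0.3, 0.2]
opening: 0.998
finger_force: 0.0
```

Request:
send_rows(rows="0 0 0 -25 -42 0 1;0 0 0 -55 -92 0 1;0 0 0 -85 -142 0 1;0 0 0 -115 -192 0 1;0 0 0 -145 -240 0 1;0 0 0 -175 -288 0 1;0 0 0 -202 -332 0 1;0 0 0 -202 -332 0 1")

```text
time: 3.1
eef_pos: [0.657, -0.048, 0.2605]
tcp_rot: [0.002, 1.0, -0.0, -0.0]
contact_force: [0.0, 0.9, 0.5]
opening: 1.001
finger_force: 0.0
```

```bash
python3 - <<'E'
from h import *
s=ctrl.read_camera("scene"); p=ctrl.get_state()["eef_pos"]; print(p)
im=s["color"].copy()
i=cv2.resize(cv2.cvtColor(im,cv2.COLOR_RGB2BGR)[60:280,140:300],None,fx=4,fy=4,interpolation=cv2.INTER_CUBIC)[:,:]
def d(q,c):
    u=w2pix(s,q); cv2.circle(i,(int((u[0]-140+.5)*4),int((u[1]-60+.5)*4)),3,c,-1)
d((.656,-.046,.187),(0,255,0)); d((.627,.085,.135),(0,255,0)); d((.5755,.005,.102),(0,255,0)); d((.6418,.0193,.05),(255,0,0)); d((.656,-.046,.012),(0,255,0)); d((.4968,.1098,.012),(255,0,0))
d((p[0],p[1],p[2]-.022),(0,0,255))
cv2.imwrite("pics/s1.png",i[:, :][200:800] if 0 else cv2.resize(i,None,fx=.68,fy=.68,interpolation=cv2.INTER_AREA))
E
```

```text
[ 0.65624348 -0.04603079  0.26060126]
```

View pics/s1.png

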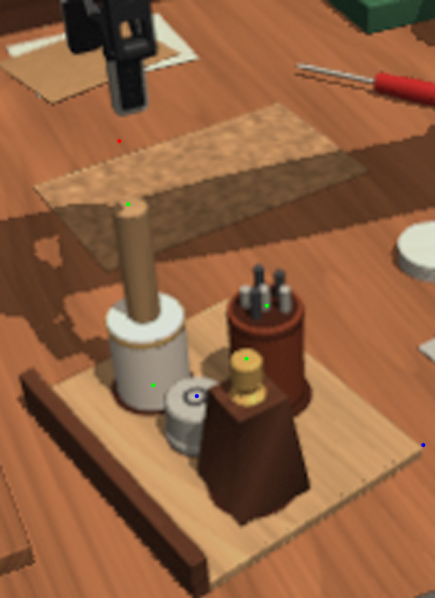

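The projected estimates (dots) fall on the handle top (130,204), the knob (246,359), the cup rim (267,306) and the anvil dimple (196,396), so they hold. I'm going down on the maul's handle.

Request:
send_rows(rows="0 0 0 0 0 30 1;0 0 0 0 0 70 1;0 0 0 0 0 105 1;0 0 0 0 0 113 1;0 0 0 0 0 113 0;0 0 0 0 0 113 -1;0 0 0 0 0 113 -1;0 0 0 0 0 113 -1")

```text
time: 4.15
eef_pos: [0.6571, -0.0448, 0.1503]
tcp_rot: [-0.0, 1.0, -0.0, 0.002]
contact_force: [0.5, 1.7, 3.7]
opening: 0.287
finger_force: 59.8
```

Request:
send_rows(rows="0 0 0 0 0 0 -1;0 0 0 0 0 0 -1;0 0 0 0 0 -2 -1;0 0 0 0 0 -10 -1;0 0 0 0 0 -30 -1;0 0 0 0 0 -60 -1;0 0 0 0 0 -80 -1;0 0 0 0 0 -80 -1")

```text
time: 5.15
eef_pos: [0.6574, -0.0449, 0.2313]
tcp_rot: [-0.0, 1.0, -0.001, 0.003]
contact_force: [-0.1, -0.3, -3.9]
opening: 0.287
finger_force: 59.3
```

Request:
send_rows(rows="0 0 0 4 -15 0 -1;0 0 0 12 -50 0 -1;0 0 0 23 -105 0 -1;0 0 0 34 -160 0 -1;0 0 0 46 -210 0 -1;0 0 0 54 -250 0 -1;0 0 0 58 -267 0 -1;0 0 0 58 -267 20 -1")

```text
time: 6.15
eef_pos: [0.5984, -0.3135, 0.2087]
tcp_rot: [0.001, 1.0, -0.001, 0.001]
contact_force: [0.5, 0.3, -5.1]
opening: 0.281
finger_force: 59.6
```

Request:
send_rows(rows="0 0 0 0 0 25 -1;0 0 0 0 0 50 -1;0 0 0 0 0 58 -1;0 0 0 0 0 62 -1;0 0 0 0 0 65 -1;0 0 0 0 0 66 -1;0 0 0 0 0 67 -1;0 0 0 0 0 67 -1")

```text
time: 7.15
eef_pos: [0.5986, -0.3121, 0.1423]
tcp_rot: [-0.0, 1.0, -0.0, 0.001]
contact_force: [-0.3, -0.7, -2.4]
opening: 0.283
finger_force: 59.9
```

Request:
send_rows(rows="0 0 0 0 0 1 -1;0 0 0 0 0 1 -1;0 0 0 0 0 1 0;0 0 0 0 0 1 1;0 0 0 0 0 1 1;0 0 0 0 0 1 1;0 0 0 0 0 -30 1;0 0 0 0 0 -70 1")

```text
time: 8.15
eef_pos: [0.5975, -0.3112, 0.2102]
tcp_rot: [-0.0, 1.0, 0.001, -0.001]
contact_force: [0.6, -0.6, 0.6]
opening: 0.998
finger_force: 0.0
```

Request:
send_rows(rows="0 0 0 0 10 -20 1;0 0 0 3 50 -25 1;0 0 0 7 100 -20 1;0 0 0 11 155 0 1;0 0 0 15 210 0 1;0 0 0 19 265 10 1;0 0 0 23 305 10 1;0 0 0 23 318 20 1")

```text
time: 9.15
eef_pos: [0.5746, 0.0089, 0.1913]
tcp_rot: [-0.002, 1.0, 0.0, 0.0]
contact_force: [0.8, -0.7, -0.1]
opening: 1.004
finger_force: 0.0
```

```bash
python3 - <<'E'
from h import *
print(ctrl.get_state()["eef_pos"])
s=ctrl.read_camera("scene"); looks(s,["cup","weight","maul","anvil"])
i=cv2.cvtColor(s["color"],cv2.COLOR_RGB2BGR)
for q in [(.5755,.005,.102),(.598,-.3125,.179),(.598,-.3125,.004)]:
    u=w2pix(s,q); cv2.circle(i,(int(u[0]),int(u[1])),1,(0,255,0),-1)
cv2.imwrite("pics/s2.png",cv2.resize(i[80:280,130:330],None,fx=3,fy=3,interpolation=cv2.INTER_CUBIC))
E
```

```text
[0.57459965 0.00891249 0.19127336]
cup 0.74 [0.5762 0.022  0.0987]
cup 0.42 [ 0.5997 -0.2981  0.0775]
weight 0.63 [0.6347 0.1039 0.0671]
maul 0.83 [ 0.6019 -0.3005  0.0757]
anvil 0.72 [0.6543 0.0277 0.0527]
```

View pics/s2.png

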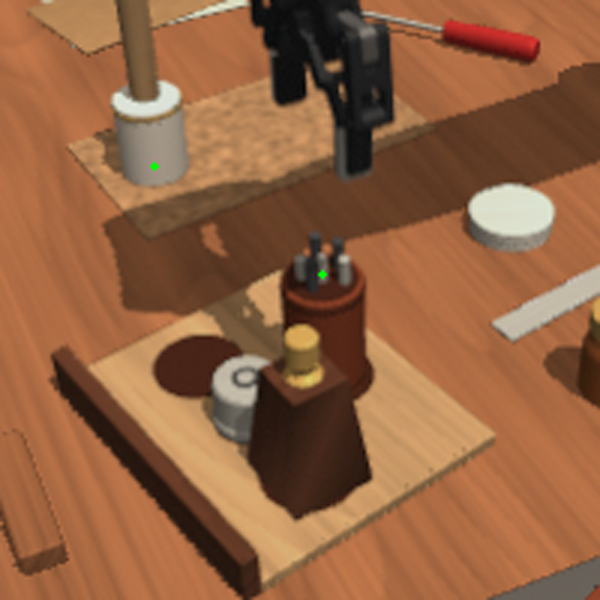

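The maul stands upright on the mat (crop 150,150), and the cup dot sits on the rim centre (322,273). Next I grip the cup.

Request:
send_rows(rows="0 0 0 0 0 20 1;0 0 0 0 0 50 1;0 0 0 0 0 80 1;0 0 0 0 0 100 1;0 0 0 0 0 104 1;0 0 0 0 0 104 0.5;0 0 0 0 0 104 -1;0 0 0 0 0 104 -1")

```text
time: 10.4
eef_pos: [0.5782, 0.0057, 0.0918]
tcp_rot: [-0.001, 1.0, -0.001, 0.004]
contact_force: [-1.3, -8.1, 15.1]
opening: 0.377
finger_force: 8.5
```

Request:
send_rows(rows="0 0 0 0 0 0 -1;0 0 0 0 0 0 -1;0 0 0 0 0 -2 -1;0 0 0 0 0 -10 -1;0 0 0 0 0 -30 -1;0 0 0 0 0 -60 -1;0 0 0 0 0 -80 -1;0 0 0 0 0 -80 -1")

```text
time: 11.4
eef_pos: [0.5763, 0.0062, 0.1698]
tcp_rot: [-0.0, 1.0, -0.0, 0.002]
contact_force: [0.1, -0.2, -2.3]
opening: 0.321
finger_force: 61.6
```

```bash
python3 - <<'E'
from h import *
s=ctrl.read_camera("scene"); print(ctrl.get_state()["finger_force"],ctrl.get_state()["contact_force"])
i=cv2.cvtColor(s["color"],cv2.COLOR_RGB2BGR)
cv2.imwrite("pics/s3.png",cv2.resize(i[80:250,170:310],None,fx=3.5,fy=3.5,interpolation=cv2.INTER_CUBIC))
E
```

```text
61.610387761029415 [-0.12027099 -0.07790849 -2.99753266]
```

View pics/s3.png

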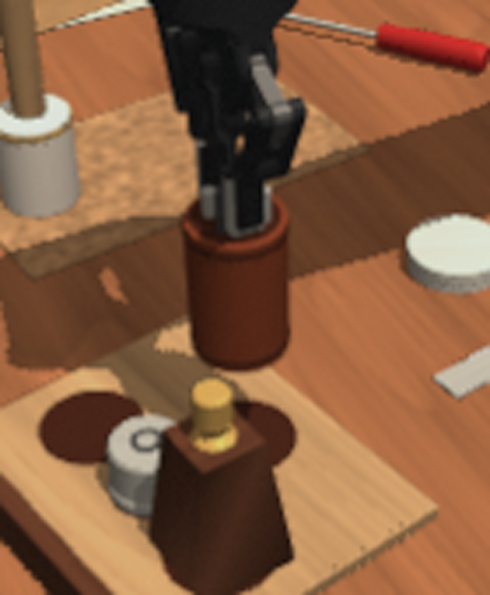

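```bash
python3 - <<'E'
from h import *
s=ctrl.read_camera("scene"); t=ctrl.read_camera("top")
for z in(.012,.03,.05,.07,.09,.102,.12,.14,.15,.16,.18,.2):
    u=w2pix(s,(.576,.005,z)); print(z,((u-[170,80]+.5)*3.5).round())
save(t,"t3"); i=cv2.imread("pics/t3.png"); cv2.imwrite("pics/t3c.png",cv2.resize(i[110:230,190:310],None,fx=4,fy=4,interpolation=cv2.INTER_CUBIC))
E
```

```text
0.012 [243. 436.]
0.03 [242. 415.]
0.05 [241. 390.]
0.07 [240. 365.]
0.09 [239. 340.]
0.102 [238. 324.]
0.12 [237. 299.]
0.14 [236. 271.]
0.15 [235. 257.]
0.16 [234. 243.]
0.18 [233. 213.]
0.2 [232. 182.]
```

View pics/t3c.png

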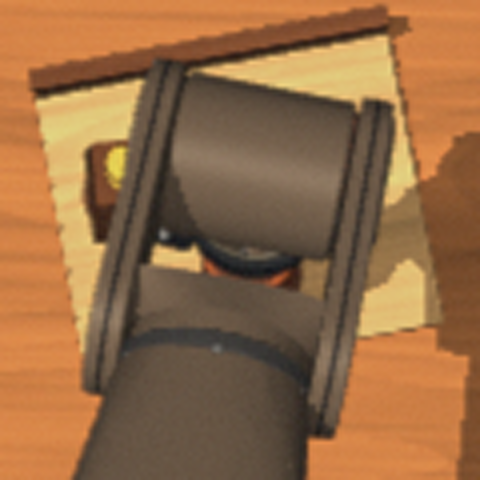

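```bash
python3 - <<'E'
from h import *
s=ctrl.read_camera("scene")
print("s2 tip seen",352/3+130,178/3+80)
for z in(.16,.17,.18,.19,.2):print(z,w2pix(s,(.5746,.055,z)))
print("s1 tip seen",128/2.72+140,112/2.72+60)
for z in(.23,.24,.25,.26,.27):print(z,w2pix(s,(.656,.003,z)))
print("s3 tip seen",245/3.5+170,235/3.5+80)
for z in(.14,.15,.16,.17,.18):print(z,w2pix(s,(.576,.021,z)))
E
```

```text
s2 tip seen 247.33333333333331 139.33333333333334
0.16 [248.57364846 162.88239011]
0.17 [248.4933001  158.59367432]
0.18 [248.41161176 154.22920524]
0.19 [248.3285534  149.78714593]
0.2 [248.24409421 145.26560738]
s1 tip seen 187.05882352941177 101.17647058823529
0.23 [193.40958417 128.44800628]
0.24 [192.82179328 123.62285481]
0.25 [192.22429567 118.70998453]
0.26 [191.61688878 113.70726251]
0.27 [190.99936654 108.61249933]
s3 tip seen 240.0 147.14285714285714
0.14 [240.31977335 161.53876009]
0.15 [240.17370845 157.43305233]
0.16 [240.0253542  153.25818642]
0.17 [239.87466271 149.01256473]
0.18 [239.72158504 144.69454666]
```

Projecting the known fingertip positions shows the real tips sit about 22 mm behind the TCP when open, not ahead of it. That makes the working height about 30 mm higher than the text says. So the cup is held by its punches (crop 236,215), firm and upright. I'll carry on and correct heights from here.

Request:
send_rows(rows="0 0 0 8 -15 0 -1;0 0 0 28 -53 0 -1;0 0 0 55 -105 0 -1;0 0 0 82 -157 0 -1;0 0 0 109 -209 0 -1;0 0 0 136 -261 0 -1;0 0 0 162 -311 0 -1;0 0 0 176 -338 0 -1")

```text
time: 12.6
eef_pos: [0.3966, -0.3343, 0.1667]
tcp_rot: [0.001, 1.0, 0.0, -0.001]
contact_force: [0.7, -0.0, -2.2]
opening: 0.318
finger_force: 61.9
```

Request:
send_rows(rows="0 0 0 0 0 20 -1;0 0 0 0 0 50 -1;0 0 0 0 0 72 -1;0 0 0 0 0 80 -1;0 0 0 0 0 83 -1;0 0 0 0 0 85 -1;0 0 0 0 0 86 -1;0 0 0 0 0 86 -1")

```text
time: 13.6
eef_pos: [0.3995, -0.3324, 0.0846]
tcp_rot: [-0.001, 1.0, -0.0, -0.0]
contact_force: [-4.5, 4.3, 10.3]
opening: 0.322
finger_force: 63.5
```

Request:
send_rows(rows="0 0 0 0 0 -1 -1;0 0 0 0 0 -1 -0.2;0 0 0 0 0 -1 0;0 0 0 0 0 -1 1;0 0 0 0 0 -1 1;0 0 0 0 0 -1 1;0 0 0 0 0 -30 1;0 0 0 0 0 -70 1")

```text
time: 14.6
eef_pos: [0.3985, -0.3309, 0.1505]
tcp_rot: [-0.0, 1.0, 0.001, -0.001]
contact_force: [-0.2, -0.1, 0.5]
opening: 1.003
finger_force: 0.0
```

```bash
python3 - <<'E'
from h import *
s=ctrl.read_camera("scene"); print(ctrl.get_state()["eef_pos"]); looks(s,["cup","maul"])
i=cv2.cvtColor(s["color"],cv2.COLOR_RGB2BGR)
cv2.imwrite("pics/s4.png",cv2.resize(i[60:250,140:340],None,fx=3,fy=3,interpolation=cv2.INTER_CUBIC))
E
```

```text
[ 0.40124808 -0.33409665  0.15774043]
cup 0.76 [ 0.4071 -0.313   0.0654]
maul 0.89 [ 0.5992 -0.2978  0.0789]
```

View pics/s4.png

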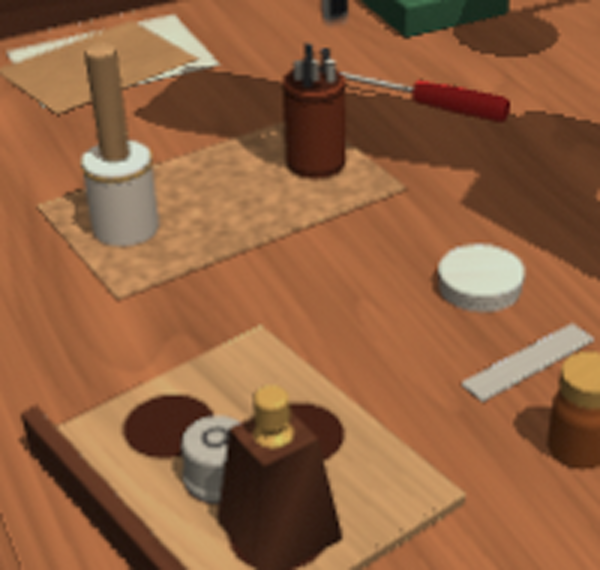

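Cup (crop 315,120) and maul (120,190) stand upright on the mat, and the anvil is undisturbed. Next is the weight.

Request:
send_rows(rows="0 0 0 -15 27 -10 1;0 0 0 -43 78 -10 1;0 0 0 -71 130 -10 1;0 0 0 -99 182 -10 1;0 0 0 -127 234 -10 1;0 0 0 -155 286 -10 1;0 0 0 -183 336 0 1;0 0 0 -210 386 0 1")

```text
time: 15.75
eef_pos: [0.6081, 0.0562, 0.1484]
tcp_rot: [-0.0, 1.0, 0.0, -0.002]
contact_force: [0.2, -0.4, 1.1]
opening: 1.0
finger_force: 0.0
```

Request:
send_rows(rows="0 0 0 -18 32 0 1;0 0 0 -18 32 0 1;0 0 0 -18 32 20 1;0 0 0 -18 32 45 1;0 0 0 -18 32 51 1;0 0 0 -18 32 51 0;0 0 0 -18 32 51 -1;0 0 0 -18 32 51 -1")

```text
time: 16.75
eef_pos: [0.6276, 0.0862, 0.1014]
tcp_rot: [-0.0, 1.0, -0.0, 0.001]
contact_force: [-0.2, -0.9, 0.7]
opening: 0.378
finger_force: 0.0
```

Request:
send_rows(rows="0 0 0 0 0 0 -1;0 0 0 0 0 0 -1;0 0 0 0 0 0 -1;0 0 0 0 0 -3 -1;0 0 0 0 0 -3 -1;0 0 0 0 0 -3 -1;0 0 0 0 0 -15 -1;0 0 0 0 0 -15 -1")

```text
time: 17.75
eef_pos: [0.6281, 0.0864, 0.117]
tcp_rot: [-0.0, 1.0, 0.0, 0.002]
contact_force: [0.4, 0.2, -4.2]
opening: 0.233
finger_force: 58.9
```

Request:
send_rows(rows="0 0 0 0 0 -20 -1;0 0 0 0 0 -55 -1;0 0 0 6 -18 -65 -1;0 0 0 20 -60 -65 -1;0 0 0 37 -115 -65 -1;0 0 0 55 -172 -65 -1;0 0 0 73 -229 -65 -1;0 0 0 91 -286 -65 -1")

```text
time: 18.75
eef_pos: [0.5343, -0.2022, 0.1802]
tcp_rot: [-0.0, 1.0, -0.0, -0.0]
contact_force: [-0.2, -1.0, -3.6]
opening: 0.227
finger_force: 59.1
```

Request:
send_rows(rows="0 0 0 17 -53 0 -1;0 0 0 31 -98 0 -1;0 0 0 39 -122 0 -1;0 0 0 39 -122 10 -1;0 0 0 39 -122 40 -1;0 0 0 39 -122 65 -1;0 0 0 39 -122 80 -1;0 0 0 39 -122 83 -1")

```text
time: 19.75
eef_pos: [0.4964, -0.3207, 0.0958]
tcp_rot: [-0.001, 1.0, 0.001, -0.001]
contact_force: [-0.1, 1.0, -4.2]
opening: 0.231
finger_force: 59.2
```

Request:
send_rows(rows="0 0 0 0 0 2 -1;0 0 0 0 0 4 -1;0 0 0 0 0 5 -1;0 0 0 0 0 5 -1;0 0 0 0 0 5 -1;0 0 0 0 0 5 -1;0 0 0 0 0 5 -1;0 0 0 0 0 5 -1")

```text
time: 20.75
eef_pos: [0.4978, -0.3225, 0.0934]
tcp_rot: [-0.0, 1.0, -0.001, 0.001]
contact_force: [-1.1, -0.5, 4.4]
opening: 0.23
finger_force: 60.1
```

Touched down; I'll release, rise, and look from above.

Request:
send_rows(rows="0 0 0 0 0 0 -0.3;0 0 0 0 0 0 0.3;0 0 0 0 0 0 1;0 0 0 0 0 0 1;0 0 0 0 0 -10 1;0 0 0 0 0 -50 1;0 0 0 0 40 -80 1;0 0 0 -20 90 -80 1")

```text
time: 21.75
eef_pos: [0.5187, -0.233, 0.177]
tcp_rot: [0.001, 1.0, -0.002, 0.003]
contact_force: [0.5, 0.5, -0.9]
opening: 0.997
finger_force: 0.0
```

Request:
send_rows(rows="0 0 0 10 40 0 1;0 0 0 40 80 0 1;0 0 0 70 110 0 1;0 0 0 70 110 0 1")

```text
time: 22.25
eef_pos: [0.4456, -0.12, 0.1724]
tcp_rot: [-0.001, 1.0, 0.0, 0.0]
contact_force: [0.2, -0.3, -0.1]
opening: 1.001
finger_force: 0.0
```

```bash
python3 - <<'E'
from h import *
print(ctrl.get_state()["eef_pos"])
t=ctrl.read_camera("top"); s=ctrl.read_camera("scene"); looks(t,["anvil","pad"]); looks(s,["anvil","cup","weight","maul"])
save(t,"t5"); save(s,"s5"); i=cv2.imread("pics/t5.png"); j=cv2.imread("pics/s5.png")
a=cv2.resize(i[100:280,90:420],None,fx=2.2,fy=2.2); b=cv2.resize(j[80:280,130:400],(a.shape[1]//2,200)) 
cv2.imwrite("pics/c5.png",np.vstack([a,np.pad(cv2.resize(j[90:280,130:330],(210,200)),((0,0),(0,a.shape[1]-210),(0,0)))]))
E
```

```text
[ 0.44564426 -0.11995219  0.17238312]
anvil 0.75 [0.6379 0.0167 0.049 ]
pad 0.82 [0.5101 0.3031 0.0335]
anvil 0.81 [0.6473 0.0358 0.0469]
cup 0.67 [ 0.4084 -0.3139  0.0654]
weight 0.75 [ 0.5038 -0.3045  0.0531]
maul 0.59 [ 0.602  -0.3001  0.0779]
```

View pics/c5.png

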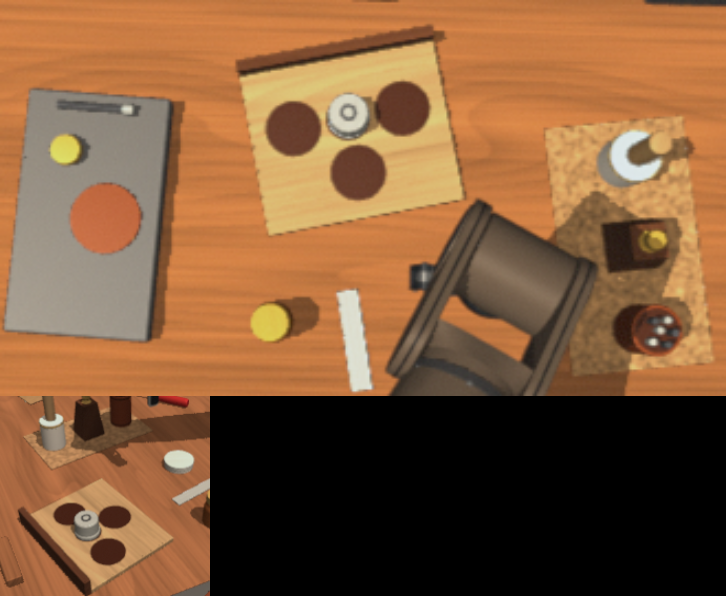

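All three stand on the mat, the anvil is alone on the board at (348,113), and all three spots are clear. I'll measure the spots, anvil and pad.

```bash
python3 - <<'E'
from h import *
for n,cam in(("t5","top"),("s5","scene")):
    pic=ctrl.read_camera(cam); i=cv2.imread(f"pics/{n}.png"); h=cv2.cvtColor(i,cv2.COLOR_BGR2HSV)
    def blob(name,p,z,m):
        u=w2pix(pic,p); k,l,st,c=cv2.connectedComponentsWithStats(m.astype(np.uint8)); L=l[int(round(u[1])),int(round(u[0]))]
        print(n,name,st[L][4] if L else "bg",pix2w(pic,c[L],z)[:2].round(4))
    dark=h[...,2]<95
    for nm,p in(("cup",(.5755,.005,.012)),("weight",(.627,.085,.012)),("maul",(.656,-.046,.012))): blob(nm,p,.012,dark)
    blob("pad",(.5107,.3011,.033),.033,((h[...,0]<12)|(h[...,0]>174))&(h[...,1]>140))
    u=w2pix(pic,(.6415,.019,.05)); r=i[int(u[1])-12:int(u[1])+13,int(u[0])-12:int(u[0])+13]; print(u, (cv2.cvtColor(r,cv2.COLOR_BGR2HSV)[...,1][::2,::2]).tolist() if cam=="top" else "")
E
```

```text
t5 cup bg [ 0.5424 -0.0114]
t5 weight bg [ 0.5424 -0.0114]
t5 maul bg [ 0.5424 -0.0114]
t5 pad 785 [0.5113 0.3013]
[247.78890818 150.99465624] [[115, 115, 118, 120, 122, 126, 128, 123, 123, 122, 122, 121, 123], [116, 123, 121, 124, 123, 123, 125, 125, 128, 124, 127, 129, 130], [125, 125, 128, 125, 129, 117, 80, 80, 116, 133, 134, 131, 131], [133, 130, 130, 126, 41, 26, 24, 26, 25, 28, 125, 133, 133], [130, 128, 128, 45, 26, 27, 31, 28, 30, 26, 28, 131, 130], [128, 129, 109, 26, 27, 27, 21, 21, 29, 27, 28, 92, 128], [127, 126, 32, 26, 27, 21, 29, 31, 21, 28, 28, 53, 131], [123, 118, 33, 26, 28, 25, 27, 30, 20, 27, 28, 33, 131], [127, 128, 41, 28, 27, 28, 22, 24, 27, 28, 27, 26, 134], [141, 134, 29, 31, 28, 28, 26, 25, 27, 25, 26, 93, 131], [137, 125, 111, 11, 29, 30, 27, 29, 29, 32, 23, 128, 130], [138, 129, 134, 84, 30, 23, 24, 25, 21, 27, 103, 122, 115], [123, 116, 117, 118, 126, 63, 30, 32, 71, 116, 114, 111, 115]]
s5 cup 486 [0.5771 0.0064]
s5 weight 620 [0.6284 0.0864]
s5 maul 433 [ 0.6598 -0.0422]
s5 pad 1549 [0.5136 0.3045]
[212.06939831 205.01657286]
```

Request:
send_rows(rows="0 0 0 -20 15 0 1;0 0 0 -65 46 0 1;0 0 0 -110 78 0 1;0 0 0 -155 110 20 1;0 0 0 -185 132 50 1;0 0 0 -196 140 80 1;0 0 0 -196 140 100 1;0 0 0 -196 140 100 1")

```text
time: 23.75
eef_pos: [0.641, 0.0181, 0.0698]
tcp_rot: [-0.0, 1.0, 0.0, -0.003]
contact_force: [-0.4, -0.9, 1.3]
opening: 1.003
finger_force: 0.0
```

Request:
send_rows(rows="0 0 0 0 0 25 1;0 0 0 0 0 40 1;0 0 0 0 0 50 1;0 0 0 0 0 55 1;0 0 0 0 0 55 1")

```text
time: 24.38
eef_pos: [0.643, 0.0183, 0.0173]
tcp_rot: [-0.0, 1.0, -0.0, 0.0]
contact_force: [0.3, 0.1, 0.1]
opening: 0.995
finger_force: 0.0
```

```bash
python3 - <<'E'
from h import *
s=ctrl.read_camera("scene"); print(ctrl.get_state()["eef_pos"],ctrl.get_state()["contact_force"])
i=cv2.cvtColor(s["color"],cv2.COLOR_RGB2BGR)
cv2.imwrite("pics/s6.png",cv2.resize(i[140:260,150:290],None,fx=4,fy=4,interpolation=cv2.INTER_CUBIC))
E
```

```text
[0.64332003 0.01827711 0.01768746] [ 0.86387403 -0.45845536  0.38732638]
```

View pics/s6.png

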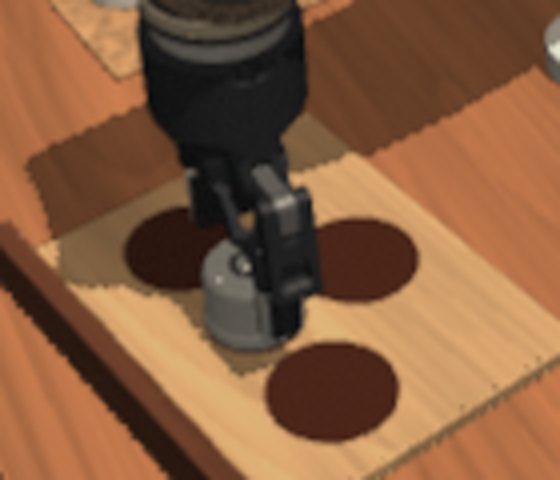

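The near finger stands beside the anvil with its tip about 30 mm above the board. I'll go 7 mm lower and close.

Request:
send_rows(rows="0 0 0 0 0 7 1;0 0 0 0 0 7 0.3;0 0 0 0 0 7 -1;0 0 0 0 0 7 -1;0 0 0 0 0 7 -1;0 0 0 0 0 7 -1;0 0 0 0 0 7 -1;0 0 0 0 0 7 -1", grip_force=80)

```text
time: 25.42
eef_pos: [0.6435, 0.0184, 0.0109]
tcp_rot: [-0.0, 1.0, 0.0, 0.001]
contact_force: [-0.1, 1.1, 4.7]
opening: 0.536
finger_force: 83.4
```

Request:
send_rows(rows="0 0 0 0 0 -1 -1;0 0 0 0 0 -4 -1;0 0 0 0 0 -8 -1;0 0 0 0 0 -10 -1;0 0 0 0 0 -10 -1")

```text
time: 26.05
eef_pos: [0.6427, 0.0183, 0.0201]
tcp_rot: [-0.0, 1.0, -0.0, -0.0]
contact_force: [-0.2, 0.1, -6.3]
opening: 0.539
finger_force: 82.5
```

Request:
send_rows(rows="0 0 0 0 0 -30 -1;0 0 0 0 10 -65 -1;0 0 0 15 40 -85 -1;0 0 0 38 90 -85 -1;0 0 0 62 145 -85 -1;0 0 0 88 200 -85 -1;0 0 0 112 248 -85 -1;0 0 0 127 278 -85 -1")

```text
time: 27.05
eef_pos: [0.5139, 0.2983, 0.105]
tcp_rot: [-0.001, 1.0, 0.0, -0.0]
contact_force: [1.1, 0.5, -5.3]
opening: 0.534
finger_force: 83.9
```

Request:
send_rows(rows="0 0 0 4 7 0 -1;0 0 0 4 7 20 -1;0 0 0 4 7 50 -1;0 0 0 4 7 64 -1;0 0 0 4 7 69 -1;0 0 0 4 7 71 -1;0 0 0 4 7 72 -1;0 0 0 4 7 72 -1")

```text
time: 28.05
eef_pos: [0.5124, 0.3035, 0.0341]
tcp_rot: [-0.0, 1.0, 0.0, 0.001]
contact_force: [0.4, -0.1, -6.2]
opening: 0.533
finger_force: 83.9
```

Request:
send_rows(rows="0 0 0 0 0 1 -1;0 0 0 0 0 2 -1;0 0 0 0 0 3 -1;0 0 0 0 0 3 -1;0 0 0 0 0 3 -1")

```text
time: 28.68
eef_pos: [0.512, 0.3034, 0.0318]
tcp_rot: [-0.0, 1.0, -0.0, -0.0]
contact_force: [-5.1, -2.3, 6.6]
opening: 0.533
finger_force: 85.3
```

Request:
send_rows(rows="0 0 0 0 0 -1 0;0 0 0 0 0 -1 0.5;0 0 0 0 0 -1 1;0 0 0 0 0 -1 1;0 0 0 0 0 -30 1;0 0 0 0 0 -80 1;0 0 0 0 -50 -110 1;0 0 0 0 -110 -120 1")

```text
time: 29.68
eef_pos: [0.5137, 0.1931, 0.1536]
tcp_rot: [-0.002, 1.0, 0.001, 0.003]
contact_force: [-0.1, -0.5, 0.3]
opening: 0.997
finger_force: 0.0
```

Request:
send_rows(rows="0 0 0 0 -50 0 1;0 0 0 0 -110 0 1;0 0 0 0 -170 0 1;0 0 0 0 -220 0 1;0 0 0 0 -220 0 1")

```text
time: 30.3
eef_pos: [0.5124, -0.0298, 0.1506]
tcp_rot: [0.002, 1.0, -0.0, 0.001]
contact_force: [0.6, -0.3, -1.0]
opening: 0.999
finger_force: 0.0
```

```bash
python3 - <<'E'
from h import *
print(ctrl.get_state()["eef_pos"])
t=ctrl.read_camera("top"); s=ctrl.read_camera("scene"); looks(t,["anvil","pad"]); looks(s,["anvil","pad"])
save(t,"t7"); save(s,"s7"); i=cv2.imread("pics/t7.png"); j=cv2.imread("pics/s7.png")
cv2.imwrite("pics/c7.png",np.hstack([cv2.resize(i[150:250,90:190],(390,390),interpolation=3),cv2.resize(j[230:330,297:397],(390,390),interpolation=3)]))
E
```

```text
[ 0.51238119 -0.02977305  0.15064332]
anvil 0.54 [0.5143 0.2956 0.0719]
pad 0.6 [0.5086 0.2934 0.0313]
pad 0.54 [ 0.4937 -0.3028  0.0071]
anvil 0.98 [0.5195 0.3164 0.0687]
pad 0.92 [0.5278 0.3147 0.0315]
```

View pics/c7.png

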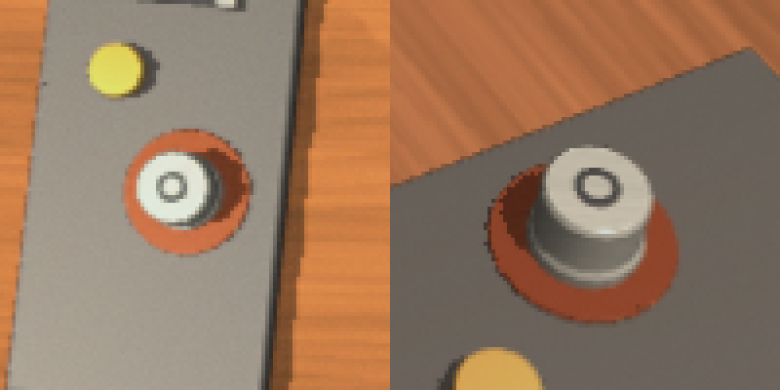

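```bash
python3 - <<'E'
from h import *
t=ctrl.read_camera("top"); s=ctrl.read_camera("scene")
f=lambda x,y,a,b:((x+.5)/3.9-.5+a,(y+.5)/3.9-.5+b)
print(pix2w(t,f(172.5,186,90,150),.071),pix2w(s,f(208,187,297,230),.071))
print(pix2w(t,f(188,192,90,150),.033), pix2w(s,f(193,241,297,230),.033))
E
```

```text
[0.51185728 0.30234981 0.071     ] [0.51185609 0.3035197  0.071     ]
[0.51103274 0.30064975 0.033     ] [0.51327805 0.30424959 0.033     ]
```

The anvil's dimple (crop 173,186) is within about 2 mm of the pad's centre in both views. Now I put things back, weight first.

Request:
send_rows(rows="0 0 0 1 -15 0 1;0 0 0 3 -60 0 1;0 0 0 6 -115 0 1;0 0 0 9 -170 0 1;0 0 0 12 -225 0 1;0 0 0 14 -275 0 1;0 0 0 15 -292 0 1;0 0 0 15 -292 10 1")

```text
time: 31.7
eef_pos: [0.4973, -0.3201, 0.1406]
tcp_rot: [0.001, 1.0, -0.0, 0.001]
contact_force: [0.7, 0.4, 0.3]
opening: 1.0
finger_force: 0.0
```

Request:
send_rows(rows="0 0 0 0 0 25 1;0 0 0 0 0 42 1;0 0 0 0 0 47 1;0 0 0 0 0 47 0;0 0 0 0 0 47 -1;0 0 0 0 0 47 -1;0 0 0 0 0 47 -1;0 0 0 0 0 47 -1", grip_force=60)

```text
time: 32.7
eef_pos: [0.4978, -0.3197, 0.0942]
tcp_rot: [-0.0, 1.0, -0.001, 0.001]
contact_force: [-0.2, -1.5, 2.2]
opening: 0.231
finger_force: 58.9
```

Request:
send_rows(rows="0 0 0 0 0 0 -1;0 0 0 0 0 -2 -1;0 0 0 0 0 -10 -1;0 0 0 0 0 -35 -1;0 0 0 0 0 -65 -1;0 0 0 0 0 -80 -1;0 0 0 0 0 -80 -1")

```text
time: 33.58
eef_pos: [0.4976, -0.3189, 0.174]
tcp_rot: [-0.0, 1.0, -0.0, 0.001]
contact_force: [-1.0, 0.1, -4.5]
opening: 0.232
finger_force: 59.0
```

Request:
send_rows(rows="0 0 0 -5 15 0 -1;0 0 0 -18 55 0 -1;0 0 0 -36 111 0 -1;0 0 0 -54 167 0 -1;0 0 0 -72 223 0 -1;0 0 0 -90 279 0 -1;0 0 0 -108 335 0 -1;0 0 0 -122 380 0 -1")

```text
time: 34.58
eef_pos: [0.6178, 0.0649, 0.1711]
tcp_rot: [-0.001, 1.0, 0.0, -0.002]
contact_force: [0.6, -0.8, -3.8]
opening: 0.233
finger_force: 59.1
```

Request:
send_rows(rows="0 0 0 -7 20 0 -1;0 0 0 -8 25 0 -1;0 0 0 -8 25 20 -1;0 0 0 -8 25 45 -1;0 0 0 -8 25 60 -1;0 0 0 -8 25 60 -1;0 0 0 -8 25 60 -1;0 0 0 -8 25 60 -1")

```text
time: 35.58
eef_pos: [0.6279, 0.0862, 0.1147]
tcp_rot: [-0.0, 1.0, -0.0, 0.001]
contact_force: [0.4, 0.1, -3.4]
opening: 0.233
finger_force: 59.2
```

```bash
python3 -c "
from h import *
for k in range(4): ctrl.read_camera('top'); print(ctrl.get_state()['eef_pos'])"
```

```text
[0.62775756 0.08622895 0.11457376]
[0.62763104 0.08631298 0.11442275]
[0.62745238 0.08636875 0.11417922]
[0.62724684 0.08643097 0.11391977]
```

Position is right. The base should touch at a TCP height of about 0.102, so I go down about 12 mm.

Request:
send_rows(rows="0 0 0 0 0 5 -1;0 0 0 0 0 9 -1;0 0 0 0 0 11 -1;0 0 0 0 0 12 -1;0 0 0 0 0 12.5 -1;0 0 0 0 0 12.5 -1")

```text
time: 36.52
eef_pos: [0.6277, 0.0861, 0.1022]
tcp_rot: [-0.0, 1.0, -0.0, 0.001]
contact_force: [-3.4, -1.5, 6.6]
opening: 0.234
finger_force: 60.1
```

Request:
send_rows(rows="0 0 0 0 0 -1 -0.3;0 0 0 0 0 -1 0.3;0 0 0 0 0 -1 1;0 0 0 0 0 -1 1;0 0 0 0 0 -15 1;0 0 0 0 0 -60 1;0 0 0 15 -28 -60 1;0 0 0 43 -78 -60 1")

```text
time: 37.52
eef_pos: [0.5851, 0.0083, 0.1632]
tcp_rot: [-0.002, 1.0, -0.0, 0.002]
contact_force: [-0.6, -0.5, 0.4]
opening: 1.0
finger_force: 0.0
```

Request:
send_rows(rows="0 0 0 28 -52 0 1;0 0 0 56 -104 0 1;0 0 0 84 -156 0 1;0 0 0 112 -208 0 1;0 0 0 140 -260 0 1;0 0 0 168 -310 0 1;0 0 0 185 -340 0 1;0 0 0 185 -340 0 1")

```text
time: 38.52
eef_pos: [0.3985, -0.3341, 0.162]
tcp_rot: [0.002, 1.0, -0.001, 0.001]
contact_force: [-0.1, 0.6, -0.5]
opening: 0.999
finger_force: 0.0
```

```bash
python3 - <<'E'
from h import *
t=ctrl.read_camera("top"); s=ctrl.read_camera("scene"); print(ctrl.get_state()["eef_pos"])
save(t,"t8"); save(s,"s8"); i=cv2.imread("pics/t8.png"); j=cv2.imread("pics/s8.png")
cv2.imwrite("pics/c8.png",np.hstack([cv2.resize(i[90:230,180:320],(390,390),interpolation=3),cv2.resize(j[90:270,150:330],(400,390),interpolation=3)]))
E
```

```text
[ 0.39940203 -0.33185662  0.16143676]
```

View pics/c8.png

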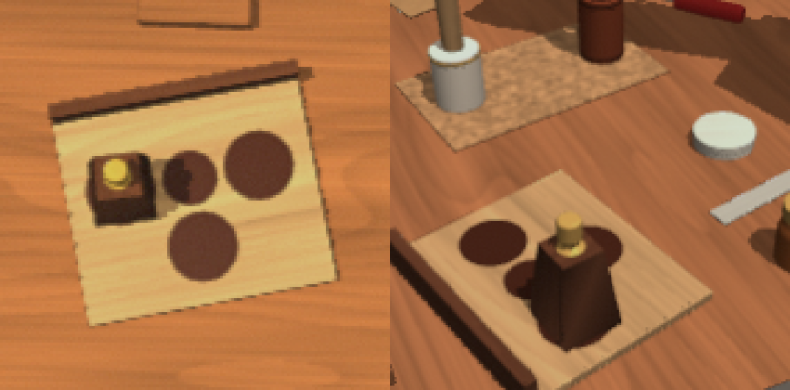

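The weight is back on its spot (crop 116,171) at the same pixel as before. Next I take the cup with the same grasp that worked.

Request:
send_rows(rows="0 0 0 0 0 25 1;0 0 0 0 0 55 1;0 0 0 0 0 72 1;0 0 0 0 0 75 1;0 0 0 0 0 75 0.2;0 0 0 0 0 75 -1;0 0 0 0 0 75 -1;0 0 0 0 0 75 -1")

```text
time: 39.62
eef_pos: [0.3997, -0.3327, 0.0869]
tcp_rot: [-0.0, 1.0, -0.001, 0.001]
contact_force: [-1.4, -1.2, 2.4]
opening: 0.313
finger_force: 57.8
```

Request:
send_rows(rows="0 0 0 0 0 0 -1;0 0 0 0 0 0 -1;0 0 0 0 0 -2 -1;0 0 0 0 0 -10 -1;0 0 0 0 0 -35 -1;0 0 0 0 0 -65 -1;0 0 0 0 0 -80 -1;0 0 0 0 0 -80 -1")

```text
time: 40.62
eef_pos: [0.3996, -0.3322, 0.1666]
tcp_rot: [-0.0, 1.0, -0.001, 0.001]
contact_force: [-0.1, 0.4, -1.9]
opening: 0.313
finger_force: 59.8
```

Request:
send_rows(rows="0 0 0 -8 15 0 -1;0 0 0 -28 53 0 -1;0 0 0 -55 105 0 -1;0 0 0 -82 157 0 -1;0 0 0 -109 209 0 -1;0 0 0 -136 261 0 -1;0 0 0 -162 311 0 -1;0 0 0 -177 338 0 -1")

```text
time: 41.62
eef_pos: [0.5754, 0.0103, 0.1637]
tcp_rot: [-0.002, 1.0, 0.001, -0.002]
contact_force: [0.1, 0.3, -1.8]
opening: 0.315
finger_force: 60.0
```

Request:
send_rows(rows="0 0 0 0 0 0 -1;0 0 0 0 0 15 -1;0 0 0 0 0 40 -1;0 0 0 0 0 58 -1;0 0 0 0 0 66 -1;0 0 0 0 0 69 -1;0 0 0 0 0 70 -1;0 0 0 0 0 70 -1")

```text
time: 42.62
eef_pos: [0.5766, 0.0062, 0.0965]
tcp_rot: [-0.0, 1.0, -0.0, 0.001]
contact_force: [0.5, -0.7, -1.9]
opening: 0.315
finger_force: 60.0
```

Request:
send_rows(rows="0 0 0 0 0 1 -1;0 0 0 0 0 2 -1;0 0 0 0 0 2.5 -1;0 0 0 0 0 2.5 -1;0 0 0 0 0 2.5 -1")

```text
time: 43.25
eef_pos: [0.5769, 0.0061, 0.0949]
tcp_rot: [-0.0, 1.0, -0.0, 0.001]
contact_force: [-1.6, -0.3, 4.3]
opening: 0.309
finger_force: 60.8
```

Request:
send_rows(rows="0 0 0 0 0 0 -0.2;0 0 0 0 0 0 0.2;0 0 0 0 0 0 1;0 0 0 0 0 0 1;0 0 0 0 0 -20 1;0 0 0 0 0 -70 1;0 0 0 -2 -30 -110 1;0 0 0 -5 -80 -115 1")

```text
time: 44.25
eef_pos: [0.5838, -0.0741, 0.2151]
tcp_rot: [-0.002, 1.0, -0.001, 0.005]
contact_force: [0.0, -0.5, -0.2]
opening: 0.998
finger_force: 0.0
```

Request:
send_rows(rows="0 0 0 -3 -55 0 1;0 0 0 -7 -110 0 1;0 0 0 -11 -165 0 1;0 0 0 -15 -215 0 1;0 0 0 -17 -238 0 1;0 0 0 -17 -238 0 1;0 0 0 -17 -238 30 1;0 0 0 -17 -238 60 1")

```text
time: 45.25
eef_pos: [0.5988, -0.3096, 0.1487]
tcp_rot: [-0.001, 1.0, -0.0, 0.001]
contact_force: [-0.0, 0.6, -0.5]
opening: 0.997
finger_force: 0.0
```

Request:
send_rows(rows="0 0 0 0 0 8 1;0 0 0 0 0 8 0;0 0 0 0 0 8 -1;0 0 0 0 0 8 -1;0 0 0 0 0 8 -1;0 0 0 0 0 8 -1")

```text
time: 46.0
eef_pos: [0.599, -0.3124, 0.142]
tcp_rot: [-0.0, 1.0, -0.001, 0.001]
contact_force: [-0.2, 0.2, 5.5]
opening: 0.281
finger_force: 59.8
```

Request:
send_rows(rows="0 0 0 0 0 -3 -1;0 0 0 0 0 -15 -1;0 0 0 0 0 -45 -1;0 0 0 -3 15 -70 -1;0 0 0 -12 55 -75 -1;0 0 0 -23 108 -75 -1;0 0 0 -34 160 -75 -1;0 0 0 -45 210 -75 -1")

```text
time: 47.0
eef_pos: [0.6424, -0.0996, 0.2141]
tcp_rot: [-0.0, 1.0, 0.001, -0.001]
contact_force: [-0.2, 0.2, -5.2]
opening: 0.283
finger_force: 59.5
```

Request:
send_rows(rows="0 0 0 -8 37 0 -1;0 0 0 -13 58 0 -1;0 0 0 -13 58 0 -1;0 0 0 -13 58 20 -1;0 0 0 -13 58 45 -1;0 0 0 -13 58 60 -1;0 0 0 -13 58 64 -1;0 0 0 -13 58 64 -1")

```text
time: 48.0
eef_pos: [0.6564, -0.0442, 0.1514]
tcp_rot: [-0.0, 1.0, -0.0, 0.001]
contact_force: [0.7, 0.0, -5.3]
opening: 0.281
finger_force: 59.9
```

Request:
send_rows(rows="0 0 0 -1 0 1 -1;0 0 0 -1 -1 2 -1;0 0 0 -1 -1 2.5 -1;0 0 0 -1 -1 2.5 -1;0 0 0 -1 -1 2.5 -1")

```text
time: 48.62
eef_pos: [0.6576, -0.0445, 0.15]
tcp_rot: [-0.0, 1.0, -0.0, 0.001]
contact_force: [-1.5, 2.1, 2.6]
opening: 0.287
finger_force: 60.2
```

Request:
send_rows(rows="0 0 0 0 0 0 -0.2;0 0 0 0 0 0 0.3;0 0 0 0 0 0 1;0 0 0 0 0 0 1;0 0 0 0 0 -20 1;0 0 0 0 0 -70 1;0 0 0 0 -30 -100 1;0 0 0 0 -80 -100 1")

```text
time: 49.62
eef_pos: [0.6595, -0.1247, 0.2559]
tcp_rot: [-0.002, 1.0, -0.002, 0.005]
contact_force: [0.8, 0.3, 0.8]
opening: 0.996
finger_force: 0.0
```

Request:
send_rows(rows="0 0 0 30 -50 0 1;0 0 0 60 -100 0 1;0 0 0 90 -150 0 1;0 0 0 100 -180 0 1;0 0 0 100 -180 0 1;0 0 0 100 -180 0 1")

```text
time: 50.38
eef_pos: [0.5576, -0.3044, 0.2498]
tcp_rot: [-0.0, 1.0, -0.0, 0.001]
contact_force: [-0.3, -0.0, -0.6]
opening: 1.0
finger_force: 0.0
```

```bash
python3 - <<'E'
from h import *
t=ctrl.read_camera("top"); s=ctrl.read_camera("scene"); print(ctrl.get_state()["eef_pos"],ctrl.get_state()["contact_force"])
save(t,"t9"); save(s,"s9"); i=cv2.imread("pics/t9.png"); o=cv2.imread("pics/top0.png")
f=lambda a:cv2.resize(a[100:240,90:310],(620,395),interpolation=3)[:,:]
j=cv2.imread("pics/s9.png"); k=cv2.imread("pics/scene0.png"); g=lambda a:cv2.resize(a[100:300,140:400],(390,300),interpolation=3)
h=lambda a:cv2.resize(a[100:220,190:310],(300,300),interpolation=3)
cv2.imwrite("pics/c9.png",np.vstack([np.hstack([h(o),g(k)]),np.hstack([h(i),g(j)])]))
E
```

```text
[ 0.55780672 -0.30365072  0.24932504] [ 0.06572067 -0.36983724 -0.42052868]
```

View pics/c9.png

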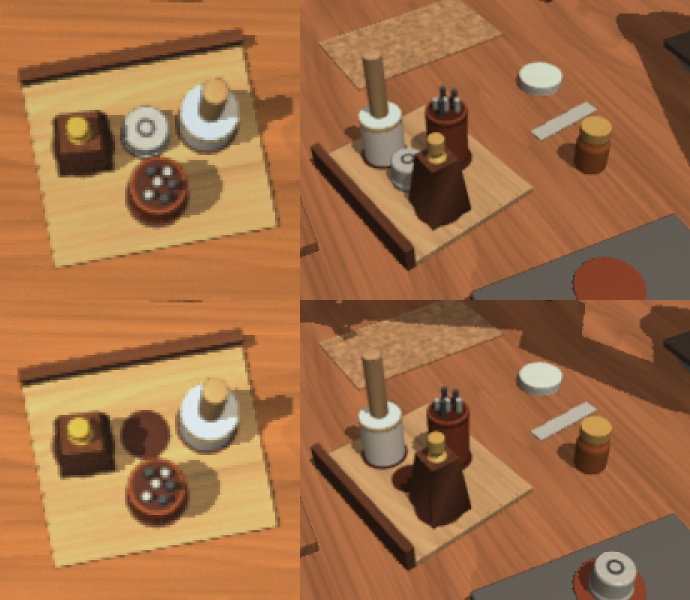

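The bottom row (now) matches the top row (start) to about 2 px, roughly 2 mm, for weight, maul and cup. The anvil is on the pad, the jar hasn't moved, and the gripper is clear. I'm handing in.

```bash
python3 -c "
from plant import ctrl
print(ctrl.sign_off())"
```

```text
the job is handed in; nothing more can be done
None
```

I handed the job in at about 51 s: the anvil is on the leather pad about 2 mm from its centre, and the cup, weight and maul are upright on their starting spots to within about 2–3 mm by camera; no verdict came back. I lifted the cup by its punches instead of the leather, because the fingertips sat about 30 mm higher than described.

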